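# Find the block with the steel core on the balance

### The arm

A 6-joint arm with a two-finger parallel gripper is mounted at the origin on the work surface. World frame = base frame: x ahead of the robot, y to its left, z up, the work surface at z = 0. Lengths are in m, angles in degrees, forces in N, time in s.
With the tool pointing down it reaches from about 0.375 to 0.75 m from the base axis. Payload 9 kg.
Tool frame: the origin (TCP) lies where the fingers leave the gripper's body, on its centre line; the fingertips stand 73 mm ahead of it and the grasp point (between the pads) lies 54 mm ahead of it (robot.tip_reach is the distance from the TCP to the fingertips, in m); z points along the fingers, y is the direction in which the jaws open and shut (so a half turn about z gives the same grasp; the last joint's range is limited). The gripper opens to 85 mm and grips with 20 to 120 N. Pads are 22 mm wide; open, the fingers measure 114 mm over their backs; the gripper's body (76 mm by 85 mm) begins 54 mm behind the grasp point. The pads swing forward as they close: fully open they stand 13 mm farther back than shut.
Start: joints at [51.583, 5.964, 5.575, 89.605, 0, 77.527], TCP at [0.262, 0.54, 0.304] pointing down, gripper open.
Joint ranges: [-171.21, 171.21], [-48.23, 106.86], [-62.78, 66.21], [-105.2, 120.99], [-86.42, 89.51], [-180, 180]. Speed limits (degrees/s): [127.2, 127.2, 147.25, 180, 180, 180].

### API

Orientations are given as [roll, pitch, yaw] about the fixed x, y, z axes, in that order (R = Rz(yaw) Ry(pitch) Rx(roll)).
In Python, from plant import robot gives the robot as it stands. Calls block until the motion is done:
- robot.move_pose(position, orientation): joint-space move of the TCP to a pose.
- robot.line_to(position, vel=0.15, rotation=None, guard=None): straight line of the TCP; rotation=None keeps the orientation; vel is the mean speed in m/s. With guard (N) it stops when the force on the tool has changed by that much, and returns True; else False.
- robot.goto_joints(angles): joint-space move.
- robot.set_gripper(opening): finger opening in m; the grip force is fixed at half the most; returns when the fingers have stopped.
- robot.pause(seconds).
- robot.ik(position, orientation): joint angles nearest the present ones, or None.
- robot.observe(): the state.
- robot.grab_frame(name): name is "scene" or "top" or "wrist"; returns the picture (384x512x3 uint8, blue, green, red); there is no depth.
- robot.get_calibration(name): a dict with "vertical_fov" (degrees; the focal length in pixels is half the picture's height over the tangent of half this angle, whatever the lens; pixels are square), "cx", "cy" (the principal point, pixels), "k1" (the pictures are not rectified: a ray, as slopes to the right and down, at radius r is drawn at 1 + k1 r^2 times it, then the intrinsics apply), "rvec" (rotation vector, rad) and "tvec" (3), from world to camera coordinates, as OpenCV has them. Camera axes: x right, y down, z forward; pixel columns grow to the right and rows downward; lengths in m; the calibration is good to about 2 mm. A picture is of the moment at which its call begins: read the wrist's pose just before it. get_calibration takes no time and is no camera call; for the wrist camera it gives the pose at the moment of the call.
A pose or a line that the arm cannot do raises robot.IKError and nothing moves.
- robot.job_done(): hands the job in, once; it reports no verdict.
The state is a dict: "time": time; "q": joint angles; "qvel": joint speeds; "joint_torque": joint torques, N m; "tool_pos": TCP position; "tcp_rot": TCP orientation; "ft_force": force on the tool from outside, world axes, zero at the start; "torque": the same for the moment, N m; "gripper_width": finger opening in m.
Only numpy, scipy, OpenCV 4.12 (cv2) and the standard library are available. Lean on these libraries where they do the work, as an engineer would, in place of code of your own. Each camera call takes 0.05 s, during which the arm holds its last target.

### The job

One of the two black blocks on the white decks has a steel core and is heavier. Slide each one from its deck onto the balance pan beside it, let go and see which pan sinks, then slide the heavier block off the back of its pan so that it lies flat in the yellow basket, and leave the lighter one on its pan. Push the blocks, never lift them, and do not disturb the jar and the steel brackets standing about.

Things in the scene. Friction and masses are not known exactly. Their poses are not given: they have to be found in the camera images.
- station: fixed weighing station. Origin on the table at the balance's centre, x away from the robot, y left; turned a few degrees. Pans at y = 125 and -125 mm, x = 0. White decks, tops 32 mm above the table, |y| 195 to 425 mm, x -150 to 80 mm, no fences. Between the pans at the origin a mast 26 mm wide with pointer, 210 mm high, on a plinth 110 x 50 x 30 mm.
- pan_left: left (+y) square steel pan of the balance, 130 x 130 x 6 mm, no rim; origin centre of underside, axes as the station's. Top 25 mm above the table when balanced; moves 6 mm up or down, always level; as one sinks the other rises. One block alone sinks it fully. Outer edge 5 mm from the deck, far edge 7 to 9 mm from the basket's front lip.
- pan_right: right (-y) square steel pan of the balance, 130 x 130 x 6 mm, no rim; origin centre of underside, axes as the station's. Top 25 mm above the table when balanced; moves 6 mm up or down, always level; as one sinks the other rises. One block alone sinks it fully. Outer edge 5 mm from the deck, far edge 7 to 9 mm from the basket's front lip.
- needle (a joint): the red pointer on the mast, 0 rad when balanced, positive when it leans to the left (+y): it leans to the heavier side, 0.36 rad at the stop. Left pan down reads positive.
- block_p: black moulded block, 76 (own x) x 110 (own y) x 45 mm tall, shallow slot in its top; origin centre of underside. Starts flat on the left deck, own y within 0.55 rad of the station's y, its centre level with the pan's or up to 80 mm nearer the robot. Too wide to grip; push it low. It weighs about 0.42 or 0.25 kg, the other block the other; they look the same.
- block_q: black moulded block, 76 (own x) x 110 (own y) x 45 mm tall, shallow slot in its top; origin centre of underside. Starts flat on the right deck, own y within 0.55 rad of the station's y, its centre level with the pan's or up to 80 mm nearer the robot. Too wide to grip; push it low. It weighs about 0.42 or 0.25 kg, the other block the other; they look the same.
- basket: fixed yellow basket behind the pans, 160 mm (x) by 450 mm (y), spans both pans; origin centre of underside, floor 5 mm thick, front lip 12 mm high, lower than the pans; other walls 50 mm high. A small finished part stands in its middle, between the pans.
- jar: round jar with blue lid, 46 mm across, 50 mm tall, on a loading deck near the balance; origin centre of underside. To be left alone.
- bracket: upright steel plate on a flat foot, 45 x 60 mm foot, 50 mm tall, on a loading deck near the balance; origin centre of underside. To be left alone.
- bracket2: another such steel bracket (45 x 60 x 50 mm), on the table between the two decks, just in front of the balance; origin centre of underside. To be left alone.
Things that resemble listed ones, but are neither listed nor needed, are in the scene too. Leave any pink look-alike of the block_q alone.

How it is judged (in metres and radians):
On the way:
1. both blocks lie flat on opposite pans, untouched, and the pointer has swung to one side (contact force between each of block_p, block_q and the fingers below 0.1 N and linear speed of each of block_p, block_q below 0.02 m/s and ((x of block_p in the frame of pan_left between -0.04 and 0.04 m and y of block_p in the frame of pan_left between -0.04 and 0.04 m and angle between each of block_p, block_q's own z axis and vertical below 0.05 rad and contact force between block_p and pan_left above 1.6 N and x of block_q in the frame of pan_right between -0.04 and 0.04 m and y of block_q in the frame of pan_right between -0.04 and 0.04 m and contact force between block_q and pan_right above 1.6 N) or (x of block_q in the frame of pan_left between -0.04 and 0.04 m and y of block_q in the frame of pan_left between -0.04 and 0.04 m and angle between each of block_q, block_p's own z axis and vertical below 0.05 rad and contact force between block_q and pan_left above 1.6 N and x of block_p in the frame of pan_right between -0.04 and 0.04 m and y of block_p in the frame of pan_right between -0.04 and 0.04 m and contact force between block_p and pan_right above 1.6 N)) and (value of joint needle above 0.25 rad or value of joint needle below -0.25 rad)), for 0.3 s.
At the end, for the whole second after the job is handed in: The heavier block lies flat (within 9 degrees) on the floor of the basket; the lighter one (pressing with less than 3.2 N) lies level on a pan, its centre within 40 mm of the pan's centre each way; both at rest and untouched (((x of block_p in the frame of basket between -0.075 and 0.075 m and y of block_p in the frame of basket between -0.22 and 0.22 m and z of block_p in the frame of basket between -0.005 and 0.015 m and angle between block_p's own z axis and vertical below 0.15 rad and contact force between each of block_p, block_q and the fingers below 0.1 N and linear speed of each of block_p, block_q below 0.02 m/s and ((x of block_q in the frame of pan_left between -0.04 and 0.04 m and y of block_q in the frame of pan_left between -0.04 and 0.04 m and angle between block_q's own z axis and vertical below 0.05 rad and contact force between block_q and pan_left between 1.6 and 3.2 N) or (x of block_q in the frame of pan_right between -0.04 and 0.04 m and y of block_q in the frame of pan_right between -0.04 and 0.04 m and angle between block_q's own z axis and vertical below 0.05 rad and contact force between block_q and pan_right between 1.6 and 3.2 N))) or (x of block_q in the frame of basket between -0.075 and 0.075 m and y of block_q in the frame of basket between -0.22 and 0.22 m and z of block_q in the frame of basket between -0.005 and 0.015 m and angle between block_q's own z axis and vertical below 0.15 rad and contact force between each of block_q, block_p and the fingers below 0.1 N and linear speed of each of block_q, block_p below 0.02 m/s and ((x of block_p in the frame of pan_left between -0.04 and 0.04 m and y of block_p in the frame of pan_left between -0.04 and 0.04 m and angle between block_p's own z axis and vertical below 0.05 rad and contact force between block_p and pan_left between 1.6 and 3.2 N) or (x of block_p in the frame of pan_right between -0.04 and 0.04 m and y of block_p in the frame of pan_right between -0.04 and 0.04 m and angle between block_p's own z axis and vertical below 0.05 rad and contact force between block_p and pan_right between 1.6 and 3.2 N))))).
It fails at once if a block is lifted (its underside more than 60 mm above the table) (height (world z) of any of block_p, block_q above 0.06 m).
It fails at once if the jar or a bracket is moved by more than 20 mm (distance of any of jar, bracket, bracket2 from where it was at the start of the episode above 0.02 m).
It also fails if it takes over 72 s, if anything falls off the work surface, if the arm or the gripper's body presses on something with over 40 N, if the wrist force passes 120 N, or if a joint passes its speed limit or range.

## Working session

There is one attempt and no reset: what is moved stays moved. The work goes in short steps, each a Python script; the robot and the scene stay as the last script left them, time stands still between calls to the robot, and variables do not carry over. Pictures are saved under pics/ and viewed, and the job is handed in when it is done.

```bash
ls; mkdir -p pics
python3 - <<'E'
from plant import robot
import cv2
for n in ["scene","top"]:
    f=robot.grab_frame(n); cv2.imwrite(f"pics/{n}0.png",f)
    print(n,robot.get_calibration(n))
print(robot.observe(),robot.tip_reach)
E
```

```text
pics
scene {'vertical_fov': 57.1047005473276, 'cx': 256.95718835985576, 'cy': 194.5762035555757, 'k1': -0.022602123008573703, 'rvec': array([ 1.45676226,  1.93465755, -0.95099074]), 'tvec': array([ 0.16225318, -0.25888951,  1.4700291 ])}
top {'vertical_fov': 44.599775577478944, 'cx': 253.3255265335508, 'cy': 197.29245885088218, 'k1': -0.1262656178833599, 'rvec': array([ 2.13156649, -2.11815099,  0.17709446]), 'tvec': array([0.00668397, 0.5725579 , 1.28421952])}
{'time': 0.1, 'q': array([5.15828496e+01, 5.99545669e+00, 5.53203974e+00, 8.96049133e+01,
       7.68085637e-04, 7.75263807e+01]), 'qvel': array([-0.02790028, -0.08332612,  0.03863326,  0.00921513, -0.09580793,
        0.05742818]), 'joint_torque': array([ 7.09072992e-03, -5.58203423e+01,  5.04723716e+01,  1.28960260e-02,
       -2.93368221e-04, -2.85965172e-05]), 'tool_pos': array([0.26234814, 0.53936974, 0.30320242]), 'tcp_rot': array([-1.79933449e+02, -1.55086034e-02,  1.54056459e+02]), 'ft_force': array([-1.0851098 ,  0.68515823, -0.24652527]), 'torque': array([-0.0207688 , -0.01537828,  0.01615153]), 'gripper_width': 0.08526017980706287} 0.0726
```

View pics/scene0.png

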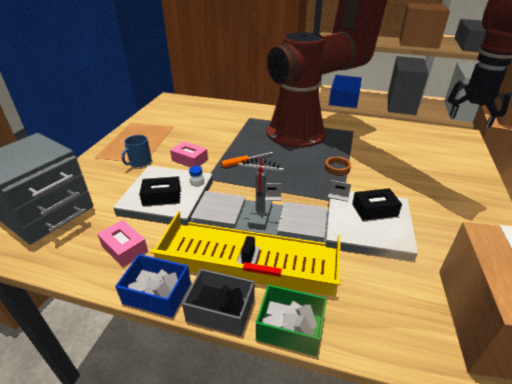

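View pics/top0.png

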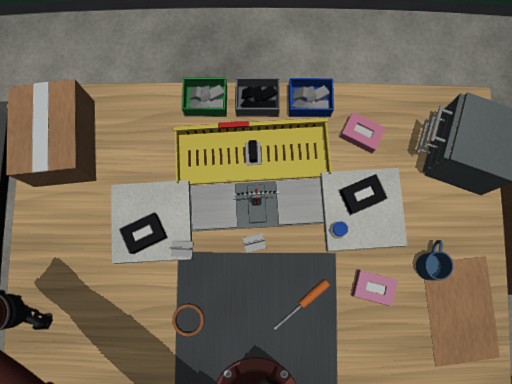

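The top view shows black blocks at (143,233) on the left deck (block_p) and (362,194) on the right deck (block_q). The pink look-alikes at (362,132) and (375,287) are off the decks. The jar is at (340,229) on the right deck, bracket at (181,249) on the left deck, bracket2 at (254,242). I'll confirm these in an enlarged crop.

```bash
cat > h.py <<'E'
import numpy as np, cv2
from plant import robot
def K(c):
    f=192/np.tan(np.radians(c['vertical_fov']/2)); return np.array([[f,0,c['cx']],[0,f,c['cy']],[0,0,1.]]),np.array([c['k1'],0,0,0,0.])
def p2w(c,uv,z):
    k,d=K(c); n=cv2.undistortPoints(np.array(uv,float).reshape(-1,1,2),k,d).reshape(-1,2)
    R=cv2.Rodrigues(c['rvec'])[0]; o=-R.T@c['tvec']; r=np.c_[n,np.ones(len(n))]@R
    return o+r*((z-o[2])/r[:,2])[:,None]
def w2p(c,P):
    k,d=K(c); return cv2.projectPoints(np.array(P,float).reshape(-1,1,3),c['rvec'],c['tvec'],k,d)[0].reshape(-1,2)
E
python3 - <<'E'
from h import *
f=cv2.imread('pics/top0.png')
cv2.imwrite('pics/cropt.png',cv2.resize(f[160:275,100:415],None,fx=2.5,fy=2.5,interpolation=cv2.INTER_CUBIC))
c=robot.get_calibration('top')
g=f.max(axis=2)
for nm,(x0,y0,x1,y1) in dict(p=(115,205,172,260),q=(335,172,392,217)).items():
    m=np.zeros_like(g); m[y0:y1,x0:x1]=(g[y0:y1,x0:x1]<75)
    cs,_=cv2.findContours(m,cv2.RETR_EXTERNAL,cv2.CHAIN_APPROX_NONE)
    b=max(cs,key=cv2.contourArea)
    r=cv2.minAreaRect(b); print(nm,r)
    print(p2w(c,cv2.boxPoints(r),0.077).round(4)); 
    bw=p2w(c,b.reshape(-1,2),0.077)[:,:2].astype(np.float32); print(cv2.minAreaRect(bw))
# deck corners
print('L',p2w(c,[(111,185),(189,181),(191,262),(113,263)],.032).round(3))
print('R',p2w(c,[(321,174),(399,169),(406,246),(326,249)],.032).round(3))
E
```

```text
p ((142.87709045410156, 233.1189727783203), (28.37994384765625, 41.36187744140625), 64.35899353027344)
[[0.4748 0.3879 0.077 ]
 [0.5262 0.284  0.077 ]
 [0.4548 0.2466 0.077 ]
 [0.404  0.3495 0.077 ]]
((0.4651884436607361, 0.3165301978588104), (0.08055348694324493, 0.11402367800474167), 26.345277786254883)
q ((362.4742126464844, 194.0670166015625), (27.312814712524414, 41.223052978515625), 66.03751373291016)
[[ 0.59   -0.2279  0.077 ]
 [ 0.6391 -0.3371  0.077 ]
 [ 0.5673 -0.3659  0.077 ]
 [ 0.5194 -0.2573  0.077 ]]
((0.5793343782424927, -0.2967935800552368), (0.0770840272307396, 0.11937306821346283), 23.096158981323242)
L [[0.61  0.431 0.032]
 [0.623 0.199 0.032]
 [0.388 0.186 0.032]
 [0.382 0.412 0.032]]
R [[ 0.646 -0.187  0.032]
 [ 0.663 -0.419  0.032]
 [ 0.436 -0.429  0.032]
 [ 0.428 -0.197  0.032]]
```

View pics/cropt.png

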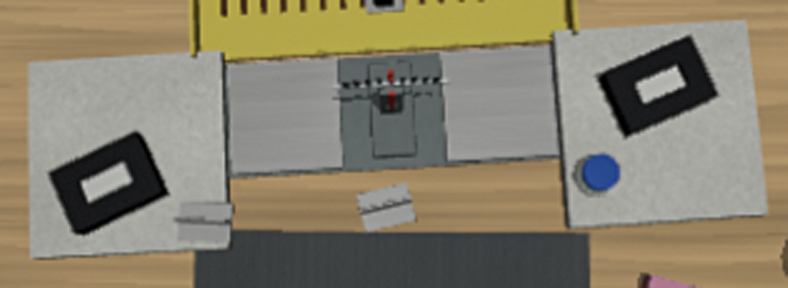

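Run:
```python
from h import *
from scipy.optimize import least_squares
c=robot.get_calibration('top')
uv=np.array([(111.2,185.2),(188.4,180.8),(192,258.8),(113.2,263.2),(321.2,172.8),(399.2,168),(406.8,245.2),(327.6,250.8)])
S=np.array([(80,425),(80,195),(-150,195),(-150,425),(80,-195),(80,-425),(-150,-425),(-150,-195)])/1000
W=p2w(c,uv,.032)[:,:2]
T=lambda p,s:np.array(p[:2])+np.asarray(s)@np.array([[np.cos(p[2]),np.sin(p[2])],[-np.sin(p[2]),np.cos(p[2])]])
r=least_squares(lambda p:(T(p,S)-W).ravel(),[.5,0,0]); p=r.x
print(p,np.degrees(p[2])); print((r.fun.reshape(-1,2)*1000).round(1))
inv=lambda P:((np.asarray(P)[:,:2]-p[:2])@np.array([[np.cos(p[2]),-np.sin(p[2])],[np.sin(p[2]),np.cos(p[2])]]))
print('blocks',inv([[.4652,.3165],[.5793,-.2968]]).round(4), 26.35-np.degrees(p[2]),24-np.degrees(p[2]))
# jar lid rim: top z .082 ; brackets top
print('jar',inv(p2w(c,[(340.2,229)],.082)).round(4))
print('br corners z.032',inv(p2w(c,[(170.5,241),(192.5,241),(192.5,258),(170.5,257)],.034)).round(4))
print('br2 corners z0',inv(p2w(c,[(243,237),(263.5,233.5),(266,247),(248,252.5)],.002)).round(4))
# overlay
f=cv2.imread('pics/top0.png'); big=cv2.resize(f[120:275,100:415],None,fx=2.5,fy=2.5,interpolation=cv2.INTER_CUBIC)
def poly(s,z,col):
    w=np.c_[T(p,np.array(s)),np.full(len(s),z)]; q=(w2p(c,w)+.5-[100,120])*2.5
    cv2.polylines(big,[q.astype(int)],True,col,1)
for sg in (1,-1):
    poly([(-.15,sg*.195),(.08,sg*.195),(.08,sg*.425),(-.15,sg*.425)],.032,(0,0,255))
    poly([(-.065,sg*.06),(.065,sg*.06),(.065,sg*.19),(-.065,sg*.19)],.025,(0,255,0))
poly([(-.055,-.025),(.055,-.025),(.055,.025),(-.055,.025)],.03,(255,0,0))
poly([(.073,-.225),(.233,-.225),(.233,.225),(.073,.225)],.012,(255,0,255))
for x,y,a in ((.4652,.3165,26.35),(.5793,-.2968,24)):
    a=np.radians(a);R=np.array([[np.cos(a),-np.sin(a)],[np.sin(a),np.cos(a)]])
    for z in (.032,.077):
        w=np.array([(-.038,-.055),(.038,-.055),(.038,.055),(-.038,.055)])@R.T+[x,y]
        q=(w2p(c,np.c_[w,np.full(4,z)])+.5-[100,120])*2.5; cv2.polylines(big,[q.astype(int)],True,(0,255,255),1)
cv2.imwrite('pics/ov.png',big)
np.save('st.npy',p)
```

```text
[5.58531899e-01 3.50885874e-04 6.67477612e-02] 3.8243650105288314
[[ 0.3 -0.1]
 [ 1.6 -0.3]
 [-1.5  1.4]
 [-1.1  3.3]
 [ 1.7 -1.4]
 [ 0.6  1.5]
 [-1.1 -2. ]
 [-0.6 -2.4]]
blocks [[-0.072   0.3217]
 [ 0.0009 -0.2979]] 22.525634989471172 20.17563498947117
jar [[-0.0944 -0.2249]]
br corners z.032 [[-0.0946  0.2529]
 [-0.0982  0.1897]
 [-0.1465  0.1917]
 [-0.1402  0.2544]]
br2 corners z0 [[-0.0923  0.046 ]
 [-0.0857 -0.0143]
 [-0.1254 -0.0191]
 [-0.1382  0.034 ]]
```

View pics/ov.png

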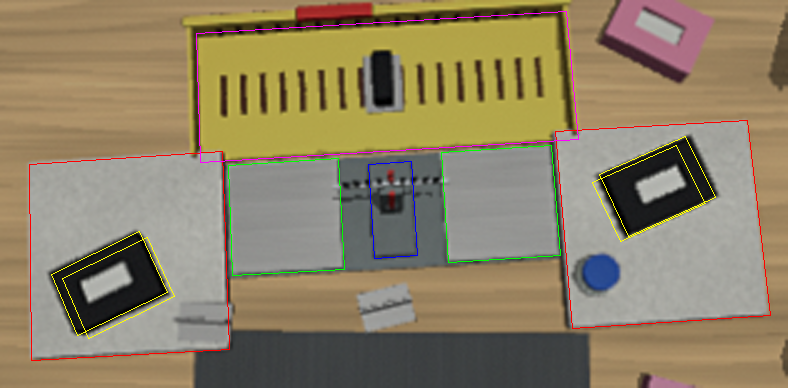

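```bash
cat >> h.py <<'E'
from scipy.optimize import minimize
st=np.load('st.npy') if __import__('os').path.exists('st.npy') else None
Rm=lambda a:np.array([[np.cos(a),-np.sin(a)],[np.sin(a),np.cos(a)]])
def s2w(s): return st[:2]+Rm(st[2])@np.asarray(s)
def w2s(w): return Rm(st[2]).T@(np.asarray(w)[:2]-st[:2])
def fitblock(f,c,guess,zb,win=45,thr=70):
    """silhouette fit; guess (x,y,yaw) world. returns world pose, cost"""
    u0,v0=w2p(c,[[guess[0],guess[1],zb+.02]])[0].round().astype(int)
    k=4; sub=f[v0-win:v0+win,u0-win:u0+win].max(axis=2)
    m=(cv2.resize(sub,None,fx=k,fy=k,interpolation=cv2.INTER_CUBIC)<thr).astype(np.uint8)
    cs,_=cv2.findContours(m,cv2.RETR_EXTERNAL,cv2.CHAIN_APPROX_NONE)
    cs=[q for q in cs if cv2.contourArea(q)>2000]
    b=min(cs,key=lambda q:abs(cv2.pointPolygonTest(q,(win*k,win*k),True)) if cv2.pointPolygonTest(q,(win*k,win*k),False)<0 else 0)
    m[:]=0; cv2.drawContours(m,[b],-1,1,-1)
    def cost(p):
        B=np.array([(-.038,-.055),(.038,-.055),(.038,.055),(-.038,.055)])@Rm(p[2]).T+p[:2]
        P=np.r_[np.c_[B,np.full(4,zb)],np.c_[B,np.full(4,zb+.045)]]
        q=(w2p(c,P)+.5-[u0-win,v0-win])*k-.5
        h=cv2.convexHull(q.astype(np.float32)); r=np.zeros_like(m)
        cv2.fillConvexPoly(r,(h*16).round().astype(int),1,shift=4)
        return float((r!=m).sum())
    best=None
    for a in (-.1,0,.1):
        g=np.array(guess,float)+[0,0,a]
        s=minimize(cost,g,method='Nelder-Mead',options=dict(initial_simplex=[g,g+[.01,0,0],g+[0,.01,0],g+[0,0,.15]],xatol=1e-5,fatol=1))
        if best is None or s.fun<best.fun: best=s
    return best.x,best.fun/m.sum()
E
python3 - <<'E'
from h import *
f=cv2.imread('pics/top0.png');c=robot.get_calibration('top')
R=cv2.Rodrigues(c['rvec'])[0]; print('cam',-R.T@c['tvec'])
for g in ((.465,.3165,.46),(.579,-.297,.42)):
  for t in (60,70,85):
    x,e=fitblock(f,c,g,.032,thr=t,win=35); print(x.round(4),w2s(x).round(4),np.degrees(x[2]-st[2]).round(1),round(e,3))
E
```

```text
cam [ 0.33874992 -0.00346772  1.36466972]
[0.4681 0.3217 0.4818] [-0.0688  0.3267] 23.8 0.084
[0.4681 0.3209 0.4545] [-0.0688  0.3258] 22.2 0.069
[0.4672 0.3214 0.4643] [-0.0697  0.3264] 22.8 0.05
[ 0.582  -0.3007  0.4379] [ 0.0034 -0.302 ] 21.3 0.071
[ 0.5821 -0.301   0.4329] [ 0.0034 -0.3023] 21.0 0.057
[ 0.5823 -0.3015  0.4248] [ 0.0036 -0.3028] 20.5 0.037
```

```bash
cat >> h.py <<'E'
Z=0.108
def tool(cs,yaw_s,side,d,z=Z):
    """TCP pose so that pusher is distance d behind block centre cs (station) ; side=+1: behind at +own y; -1: at -own y ; 'x': at -own x"""
    ey=np.array([-np.sin(yaw_s),np.cos(yaw_s)]); ex=np.array([np.cos(yaw_s),np.sin(yaw_s)])
    o=-ex*d if side=='x' else ey*d*side
    w=s2w(np.asarray(cs)+o)
    return [w[0],w[1],z]
def ori(yaw_s,side,flip=0):
    y=np.degrees(yaw_s+st[2])+(0 if side=='x' else 90)+180*flip
    y=(y+180)%360-180
    return [180,0,y]
E
python3 - <<'E'
from h import *
a=np.radians
for nm,cs,y,s in (('p',(-.069,.326),a(22.6),1),('p2',(-.003,.118),a(14),1),('q',(.0035,-.3025),a(20.8),-1),('q2',(0,-.12),0,-1),('xl',(0,.125),0,'x'),('xr',(0,-.125),0,'x'),('xl2',(.13,.125),0,'x')):
  for fl in (0,1):
    r=robot.ik(tool(cs,y,s,.09 if s!='x' else .06),ori(y,s,fl)); print(nm,fl,None if r is None else np.round(r,0))
robot.set_gripper(.04)
print(robot.observe()['time'])
E
```

```text
p 0 [ 30.   7. -14.  69.   0.  94.]
p 1 [ 30.   7. -14.  69.   0. -86.]
p2 0 [  8.   2. -19.  69.   0.  80.]
p2 1 [   8.    2.  -19.   69.    0. -100.]
q 0 [-42.  31.  15.  74.   0.  23.]
q 1 [ -42.   31.   15.   74.    0. -157.]
q2 0 [-32.  11. -10.  70.   0.  54.]
q2 1 [ -32.   11.  -10.   70.    0. -126.]
xl 0 [ -1.  -7. -28.  69.   0. 175.]
xl 1 [ -1.  -7. -28.  69.   0.  -5.]
xr 0 [-29.  -4. -25.  69.   0. 148.]
xr 1 [-29.  -4. -25.  69.   0. -32.]
xl2 0 [  0.  15.  -5.  70.   0. 176.]
xl2 1 [ 0. 15. -5. 70.  0. -4.]
0.6083
```

Run:
```python
from h import *
a=np.radians; cs=(-.069,.326); y=a(22.6)
robot.move_pose(tool(cs,y,1,.095,.2),ori(y,1))
robot.line_to(tool(cs,y,1,.095),vel=.2)
robot.line_to(tool(cs,y,1,.072),vel=.1)
for n in ("scene","top"): cv2.imwrite(f"pics/{n}1.png",robot.grab_frame(n))
o=robot.observe();print(o['time'],o['tool_pos'],o['ft_force'],tool(cs,y,1,.072),o['gripper_width'])
f=cv2.imread('pics/top1.png'); cv2.imwrite('pics/top1c.png',cv2.resize(f[170:280,80:280],None,fx=4,fy=4,interpolation=cv2.INTER_CUBIC))
```

```text
2.6333 [0.43609831 0.38567581 0.10850586] [0.02423142 0.91657565 0.81954261] [np.float64(0.4359007774260167), np.float64(0.38550039813081355), 0.108] 0.040095124934878254
```

View pics/scene1.png

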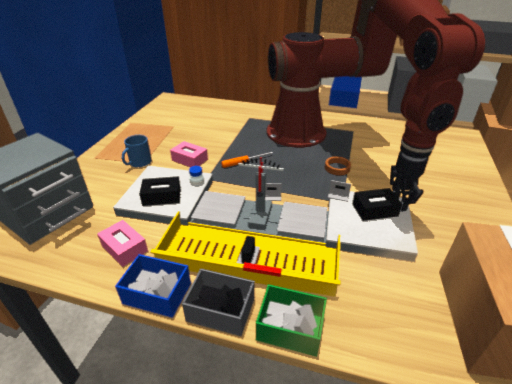

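View pics/top1c.png

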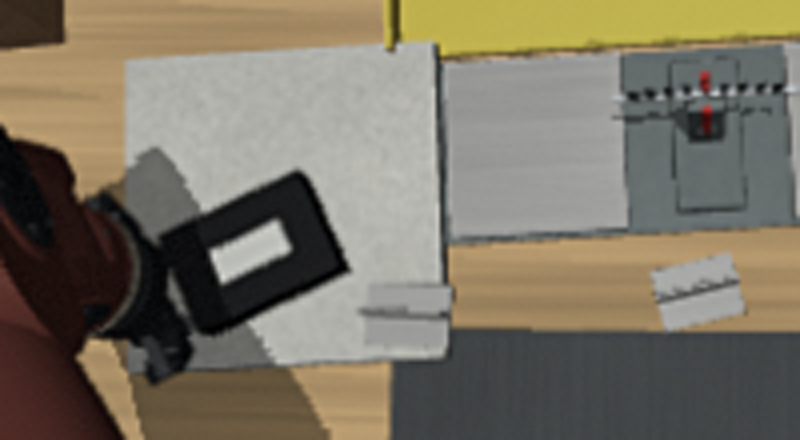

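```bash
cat >> h.py <<'E'
def path(c0,c1,h0,n=6):
    """parabola in station frame from c0 to c1 with initial heading angle h0 (from y axis, x=-tan(h)*y). returns list of (c,yaw)"""
    c0=np.array(c0);c1=np.array(c1);L=c1[1]-c0[1];k=-np.tan(h0)
    q=(c1[0]-c0[0]-k*L)/L**2
    out=[]
    for t in np.linspace(0,L,n+1): out.append((c0+[k*t+q*t*t,t],-np.arctan(k+2*q*t)))
    return out
def pushpath(P,side,d,vel=.08,z=Z):
    for c,y in P: robot.line_to(tool(c,y,side,d,z),vel=vel,rotation=ori(y,side))
E
python3 - <<'E'
from h import *
a=np.radians
P=path((-.069,.326),(-.003,.120),a(22.6),8)
print([(c.round(3),round(np.degrees(y),1)) for c,y in P])
pushpath(P[:6],1,.066)
o=robot.observe();print(o['time'],o['ft_force'])
for n in ("scene","top"): cv2.imwrite(f"pics/{n}2.png",robot.grab_frame(n))
f=cv2.imread('pics/top2.png'); cv2.imwrite('pics/top2c.png',cv2.resize(f[170:280,80:280],None,fx=4,fy=4,interpolation=cv2.INTER_CUBIC))
E
```

```text
[(array([-0.069,  0.326]), np.float64(22.6)), (array([-0.059,  0.3  ]), np.float64(21.4)), (array([-0.049,  0.274]), np.float64(20.2)), (array([-0.04 ,  0.249]), np.float64(19.0)), (array([-0.031,  0.223]), np.float64(17.8)), (array([-0.023,  0.197]), np.float64(16.5)), (array([-0.016,  0.172]), np.float64(15.2)), (array([-0.009,  0.146]), np.float64(14.0)), (array([-0.003,  0.12 ]), np.float64(12.7))]
5.3417 [ 0.13379367  0.37153375 -1.02403974]
```

View pics/top2c.png

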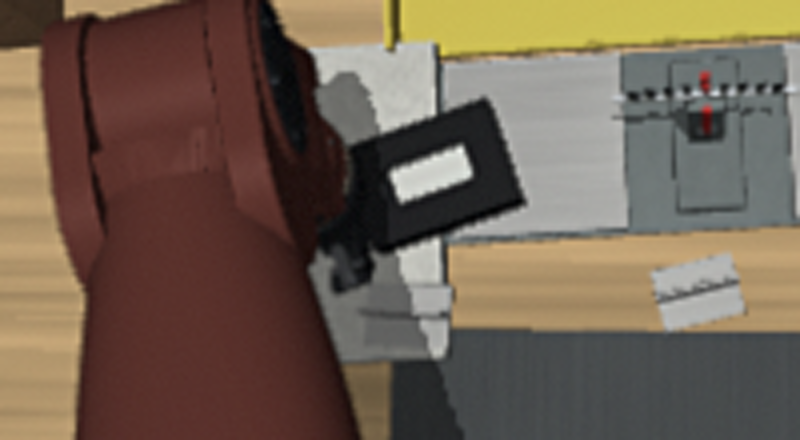

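View pics/scene2.png

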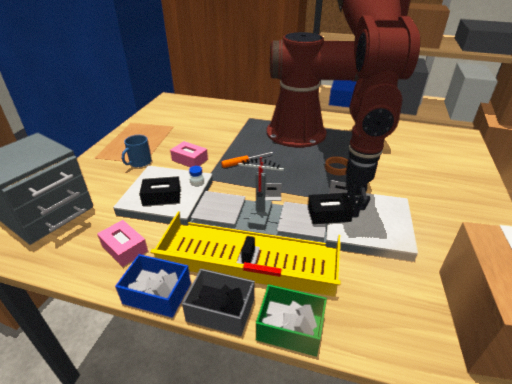

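Run:
```python
from h import *
c=robot.get_calibration('top')
w=p2w(c,[(80+431/4,170+172.5/4),(80+486/4,170+98/4),(80+524/4,170+204/4)],.076)
print([w2s(x).round(4) for x in w])
```

```text
[array([-0.0235,  0.1943]), array([0.0269, 0.1537]), array([-0.0495,  0.1303])]
```

Run:
```python
from h import *
a=np.radians
P=path((-.069,.326),(-.003,.120),a(22.6),8)
pushpath(P[6:],1,.066)
o=robot.observe();print(o['time'],o['ft_force'])
c,y=P[-1]
robot.line_to(tool(c,y,1,.10),vel=.15)
robot.line_to(tool(c,y,1,.10,.22),vel=.25)
q=robot.ik(tool((.0035,-.3025),a(20.8),-1,.1,.25),ori(a(20.8),-1));print(np.round(q))
for n in ("scene",): cv2.imwrite(f"pics/{n}3.png",robot.grab_frame(n))
robot.move_pose(tool((.1,.3),0,1,0.1,.3),ori(0,1))
f=robot.grab_frame('top'); cv2.imwrite('pics/top3.png',f); cv2.imwrite('pics/top3c.png',cv2.resize(f[150:270,100:300],None,fx=4,fy=4,interpolation=cv2.INTER_CUBIC))
print(robot.observe()['time'])
```

```text
6.8917 [-0.73008828  0.51890155  1.39722216]
[-42.  31.  30.  89.   0.  23.]
8.9833
```

View pics/top3c.png

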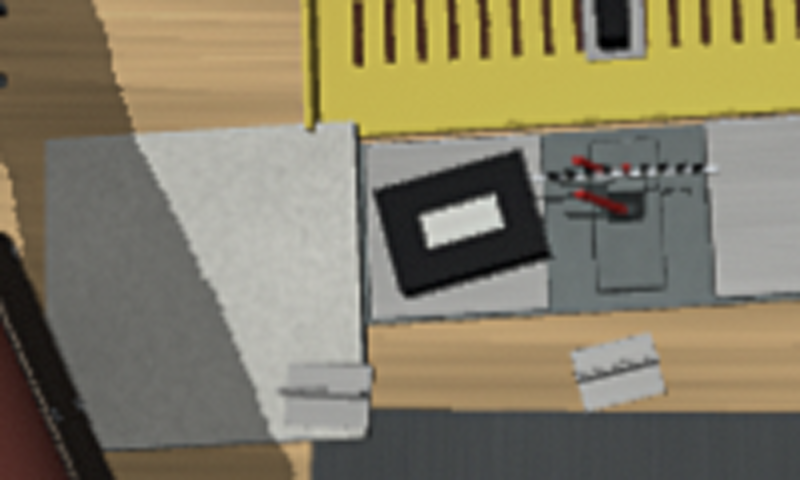

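View pics/scene3.png

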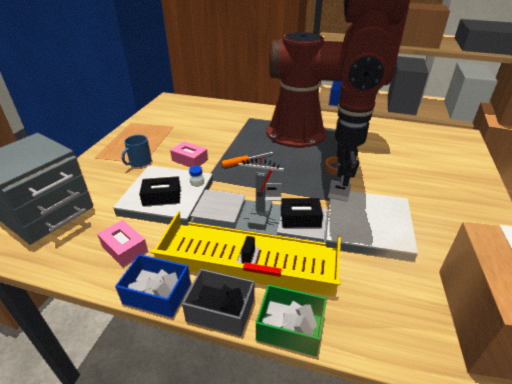

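Run:
```python
from h import *
a=np.radians
c=robot.get_calibration('top')
print('p slot',w2s(p2w(c,[(215.2,205.5)],.063)[0]).round(4), fitblock(cv2.imread('pics/top3.png'),c,[*s2w((-.003,.117)),.28],.019,win=32,thr=75))
cs=(.0035,-.3025); y=a(20.8)
t=robot.observe()['tool_pos']
robot.move_pose([.45,.2,.36],ori(0,1))
robot.move_pose([.45,-.2,.36],ori(0,-1))
robot.move_pose(tool(cs,y,-1,.10,.25),ori(y,-1))
robot.line_to(tool(cs,y,-1,.10),vel=.2)
robot.line_to(tool(cs,y,-1,.07),vel=.1)
# turning push: yaw 20.8->0 over 75 mm, small x drift
n=6; P=[]
for k in range(1,n+1):
    s=k/n; P.append((np.array([.0035-.012*(1-(1-s)**2),-.3025+.075*s]),y*(1-s)))
pushpath(P,-1,.067)
f=robot.grab_frame('top'); cv2.imwrite('pics/top4c.png',cv2.resize(f[150:270,230:430],None,fx=4,fy=4,interpolation=cv2.INTER_CUBIC))
print(robot.observe()['time'])
```

```text
p slot [-0.0045  0.1177] (array([0.54884849, 0.11853747, 0.30403425]), np.float64(0.05525309857523456))
15.9417
```

View pics/top4c.png

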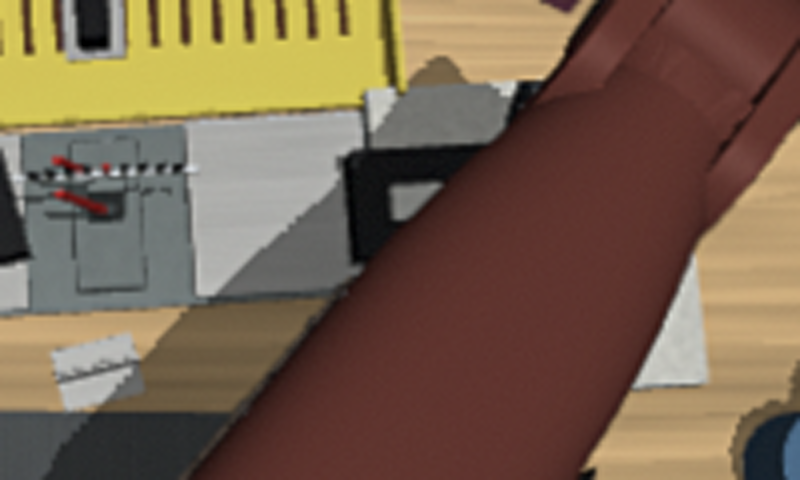

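Run:
```python
from h import *
c=robot.get_calibration('top')
print([w2s(x).round(4) for x in p2w(c,[(316.4,188.9),(319,215.5)],.077)])
pushpath([((-.0075,-.12),0)],-1,.067,vel=.08)
o=robot.observe();print(o['time'],o['ft_force'])
robot.line_to(tool((-.0075,-.12),0,-1,.10),vel=.15)
robot.line_to(tool((-.0075,-.12),0,-1,.10,.25),vel=.25)
robot.pause(.5)
cv2.imwrite("pics/scene5.png",robot.grab_frame("scene"))
robot.move_pose([.42,-.35,.36],ori(0,-1))
f=robot.grab_frame('top'); cv2.imwrite('pics/top5.png',f); cv2.imwrite('pics/top5c.png',cv2.resize(f[150:270,160:360],None,fx=4,fy=4,interpolation=cv2.INTER_CUBIC))
print(robot.observe()['time'])
```

```text
[array([ 0.0229, -0.169 ]), array([-0.0526, -0.17  ])]
17.4333 [-0.38845101  0.55005941  1.67535686]
20.0167
```

View pics/top5c.png

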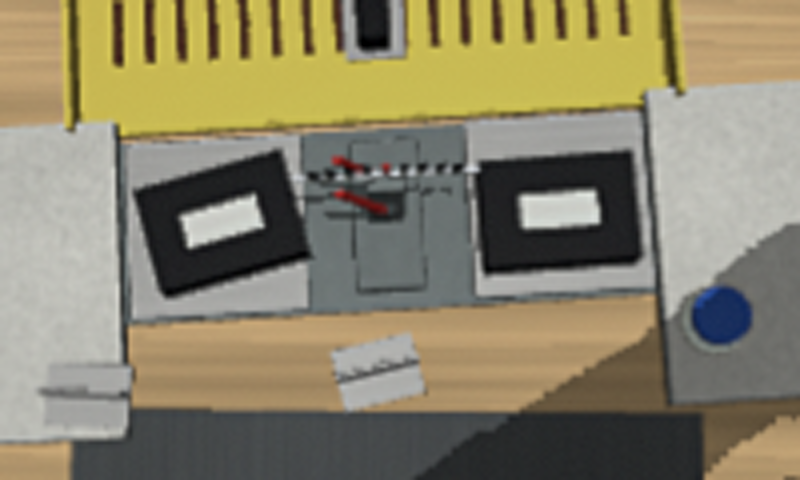

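View pics/scene5.png

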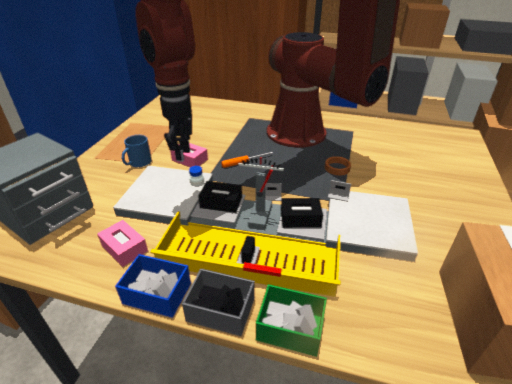

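Run:
```python
from h import *
c=robot.get_calibration('top'); f=cv2.imread('pics/top5.png')
for nm,g,zb in (('q',[*s2w((-.0075,-.118)),st[2]],.031),('p',[*s2w((-.004,.117)),.29],.019)):
    x,e=fitblock(f,c,g,zb,win=32,thr=80); print(nm,w2s(x).round(4),np.degrees(x[2]-st[2]).round(1),round(e,3))
print('slots',w2s(p2w(c,[(300,202.3)],.075)[0]).round(4),w2s(p2w(c,[(215.2,205.4)],.063)[0]).round(4))
# pointer ends: scale: base and tip
```

```text
q [-0.0098 -0.1184] 0.1 0.05
p [-0.0019  0.1186] 13.5 0.05
slots [-0.0119 -0.1203] [-0.0042  0.1177]
```

Run:
```python
from h import *
a=np.radians; y=a(13.5); c0=np.array([-.003,.120]); z=.102
T=lambda c,yw,d,zz:(tool(c,yw,'x',d,zz),ori(yw,'x',1))
robot.move_pose([.40,0,.36],ori(0,'x',1))
robot.set_gripper(.06)
robot.move_pose(*T(c0,y,.08,.25))
robot.line_to(T(c0,y,.08,z)[0],vel=.2)
for n in ("scene","top"): cv2.imwrite(f"pics/{n}6.png",robot.grab_frame(n))
print(robot.observe()['time'],robot.observe()['ft_force'])
```

```text
23.35 [-0.01984453  0.16600395 -0.07984302]
```

View pics/scene6.png

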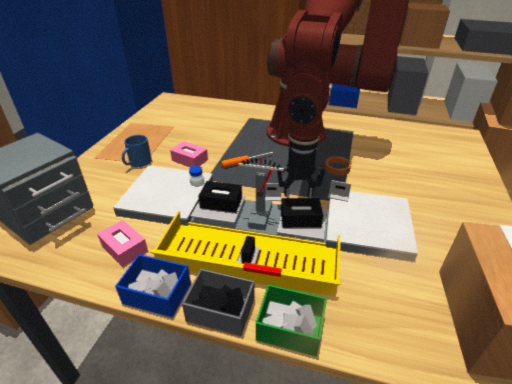

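View pics/top6.png

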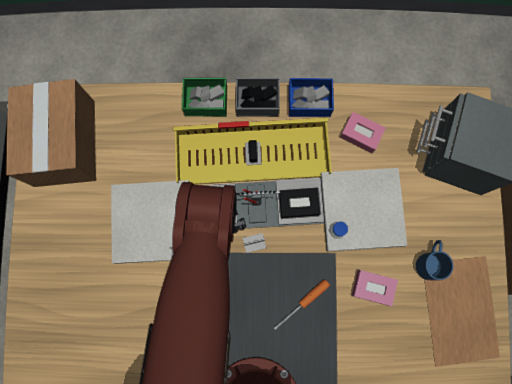

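Run:
```python
from h import *
a=np.radians; y=a(13.5); z=.102
robot.line_to(tool((-.003,.120),y,'x',.055,z),vel=.1)
n=5
for k in range(1,n+1):
    s=k/n; yw=y*(1-s); c=(-.003+.06*s,.120+.004*s)
    robot.line_to(tool(c,yw,'x',.051,z),vel=.08,rotation=ori(yw,'x',1))
    print(k,robot.observe()['ft_force'].round(1))
for n in ("scene","top"): cv2.imwrite(f"pics/{n}7.png",robot.grab_frame(n))
print(robot.observe()['time'])
```

```text
1 [ 1.1 -0.2 -0.1]
2 [ 0.3  0.1 -0.8]
3 [-0.4  0.2  0. ]
4 [ 0.2  0.2 -0.4]
5 [ 0.9 -0.3  0.1]
25.4083
```

View pics/scene7.png

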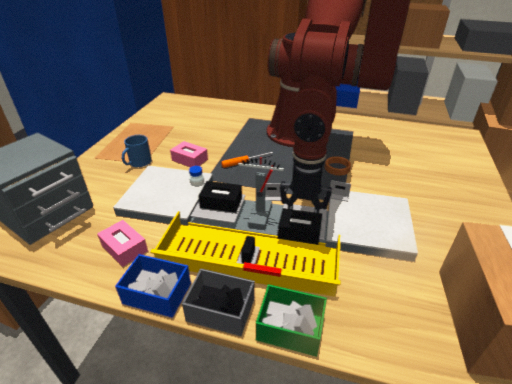

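Run:
```python
from h import *
z=.102
for x in (.085,.110,.130):
    robot.line_to(tool((x,.124),0,'x',.051,z),vel=.08)
    print(x,robot.observe()['ft_force'].round(1))
    cv2.imwrite(f"pics/s8_{x}.png",robot.grab_frame('scene')[150:310,140:420])
ims=[cv2.imread(f"pics/s8_{x}.png") for x in (.085,.110,.130)]
cv2.imwrite('pics/s8.png',np.vstack([cv2.resize(i,None,fx=1.2,fy=1.2) for i in ims]))
print(robot.observe()['time'])
```

```text
0.085 [-0.5  0.1 -0.2]
0.11 [-0.1  0.1  0.2]
0.13 [-0.3 -0.2  0.2]
26.925
```

View pics/s8.png

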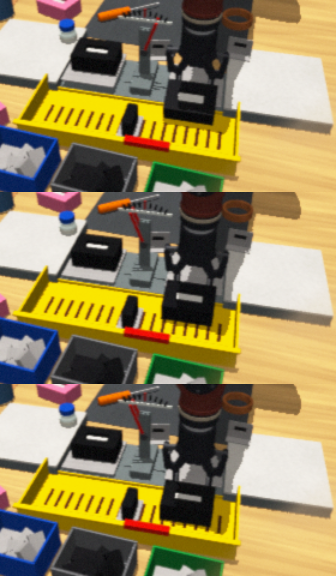

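Run:
```python
from h import *
robot.line_to(tool((.130,.124),0,'x',.065,.102),vel=.1)
robot.line_to(tool((.130,.124),0,'x',.065,.25),vel=.2)
cv2.imwrite('pics/scene9.png',cv2.resize(robot.grab_frame('scene')[160:310,140:420],None,fx=2.8,fy=2.8,interpolation=cv2.INTER_CUBIC))
robot.move_pose([.36,.30,.36],ori(0,'x',1))
f=robot.grab_frame('top'); cv2.imwrite('pics/top9.png',f); cv2.imwrite('pics/top9c.png',cv2.resize(f[110:270,160:360],None,fx=3.7,fy=3.7,interpolation=cv2.INTER_CUBIC))
cv2.imwrite('pics/scene10.png',cv2.resize(robot.grab_frame('scene')[160:310,140:420],None,fx=2.8,fy=2.8,interpolation=cv2.INTER_CUBIC))
print(robot.observe()['time'])
```

```text
29.5
```

View pics/top9c.png

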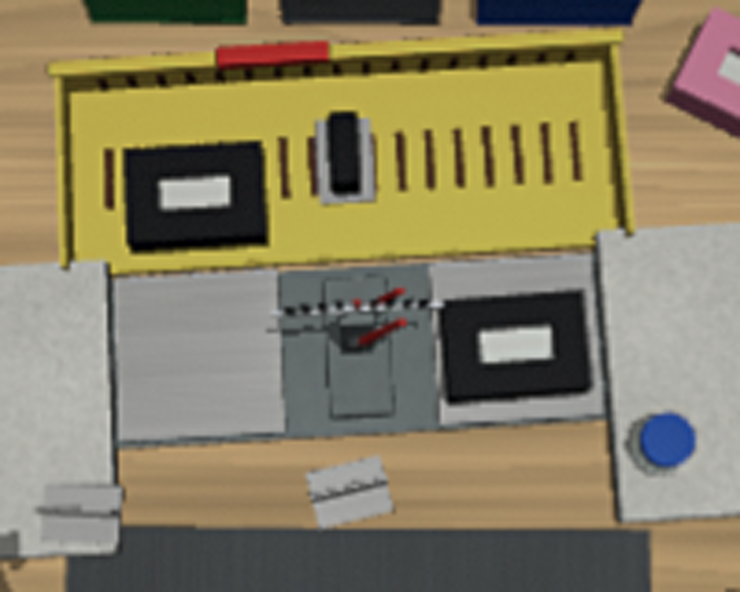

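View pics/scene10.png

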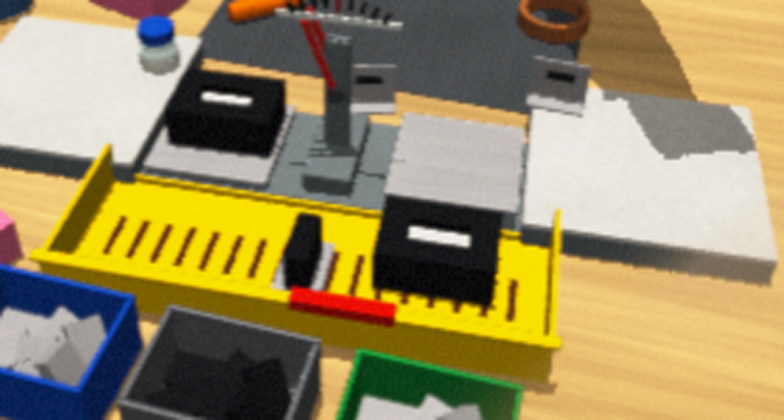

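Run:
```python
from h import *
c=robot.get_calibration('top'); f=cv2.imread('pics/top9.png')
for nm,g,zb in (('q',[*s2w((-.01,-.118)),st[2]],.019),('p',[*s2w((.13,.12)),st[2]],.005)):
    x,e=fitblock(f,c,g,zb,win=32,thr=80); print(nm,w2s(x).round(4),np.degrees(x[2]-st[2]).round(1),round(e,3))
print('jar',w2s(p2w(c,[(160+667/3.7,110+440/3.7)],.082)[0]).round(4))
robot.job_done()
```

```text
q [-0.0098 -0.1183] 0.4 0.04
p [0.1288 0.1223] 1.6 0.059
jar [-0.0941 -0.2251]
the job is handed in; nothing more can be done
```

The heavier block, block_p, now lies in the yellow basket. The lighter block_q rests on the right pan. I handed the job in a little after 29.5 s on the robot's clock.

- **Weighing:** I pushed each block flat from its deck onto the pan beside it with a two-finger push and backed away. The pointer stayed over at the left stop with both blocks on, so block_p is the heavier. The block centres were about 10 mm or less from their pan centres.
- **Moving the heavy one:** I pushed block_p from the front, over the basket's lip. As it left the pan, the pointer swung to the right.
- **Last checks:** The fitted silhouettes put block_p about 129 mm behind the balance, roughly 24 mm short of the basket's middle. Its back edge is about 91 mm out, clear of the lip, and it looks flat in both views. Block_q is (-10, +7) mm (x, y) from its pan's centre.
- **Things to leave alone:** The jar was within 1 mm of where it started. By eye, the brackets had not moved.

No check failed or disagreed. I had no direct reading of tilt or contact force, so those rest on the pictures.

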